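# Lock the lever cutter's blade arm down

### The job

Make the lever cutter safe: push its raised blue blade lever down to its stop with the fingertips, then hold the red spring safety catch fully down with one fingertip while the other pushes the bolt's black tab all the way home, so that the bolt lies over the lever. Then let go, so that the catch springs up and locks the bolt. Only push and press: do not lift the lever, and leave everything else on the bench where it is.

Things in the scene. Friction and masses are not known exactly. Their poses are not given: they have to be found in the camera images.
- cutter: lever cutter, fixed. Origin: centre of its underside, on the bench; own x from front to rear, y to its left, z up (used below). White gridded deck 340 (x) x 270 mm (y), 50 mm above the bench. Blue blade lever along its right edge (y = -143, top 48 mm high when down), black handle beyond the front. Lock on the front right corner: bolt along y at x = -125, steel base plate 53 mm above the bench
- handle_grip (a point): centre of the lever's round black handle grip (28 mm thick, 105 mm long, front to rear), 390 mm before the lever's hinge (x = 150, y = -143, z = 34 mm in the cutter's frame, along its y); moves with the lever, 46 mm above the bench when the lever is fully down, more when raised. Stiff hinge: the lever stays where it is left; about 1 to 6 N straight down on the grip moves it
- lock_bolt (a joint): slide of the bolt in m, along the cutter's -y: about 0 = drawn back, 0.023 = fully home. About 3 N moves it while the catch is held down; it stays where left. With the catch up it is trapped at 0 to 2 mm or, once home, at 20 to 23 mm. Home it lies across the top of the lowered lever; if the lever is not down it runs into the lever
- bolt_tab (a point): top centre of the bolt's upright black tab, 96 mm above the bench; tab 22 mm wide (x), 10 mm thick (y), free from 64 to 96 mm above the bench, moves with the bolt. Push its +y face towards the cutter's -y. Behind it (+y) is only the low base plate (53 mm) with two 63 mm guide lugs 8 mm behind its centre, then bare deck
- safety_catch (a joint): how far the spring catch is pressed straight down, in m: 0 = up, 0.007 = fully down on its stop. About 2 N starts it, 6 N holds it fully down. Frees the bolt only when down over 4 mm; must stay down over 4.5 mm until the bolt is home. Springs up by itself when let go at either end of the bolt's stroke
- catch_top (a point): top centre of the catch's flat red thumb plate, 78 mm above the bench when up, 71 mm when fully down; 28 mm wide (x), 44 mm long (y), in line with the bolt between tab and lever: its centre is 56 mm beyond the tab's centre (towards -y) with the bolt drawn back. Around it only the tab stands higher than 67 mm
- dye_jar_mid (a point): small amber glass jar with black cap, 44 mm across, 62 mm high, standing on the cutter's deck; point at its centre. Leave alone
- template_mid (a point): flat plywood pattern 50 x 80 x 6 mm, lying on the cutter's deck; point at its centre. Leave alone
- cream_tub_mid (a point): white tub with black lid, 72 mm across, 52 mm high, on the bench right of the lever; point at its centre. Leave alone
- knife_mid (a point): yellow and black utility knife, 148 mm long, 24 mm wide, on the bench at left; point at its middle. Leave alone
- mallet_mid (a point): mallet with white head (48 mm by 85 mm) and wooden handle, 235 mm long, on the bench at left; point near its middle. Leave alone
- rivet_tray_mid (a point): clear open tray of rivets, 110 x 160 x 45 mm, on the bench at left; point at its centre. Leave alone
- burnisher_mid (a point): small dark wooden burnisher standing upright, 48 mm across, 84 mm high, on the bench at left; point at its centre. Leave alone

How it is judged (in metres and radians):
On the way, in this order (a step that is already met when the one before it is completed fails the run):
1. the blade lever is down on its stop, the bolt still drawn back (z of handle_grip in the frame of cutter below 0.053 m and value of joint lock_bolt below 0.004 m), for 0.2 s.
2. a fingertip holds the catch down, the bolt not yet half-way (value of joint safety_catch above 0.0045 m and contact force between the fingers and safety_catch above 1 N and value of joint lock_bolt below 0.01 m), for 0.05 s.
3. the bolt is home over the lever, the catch still held down (value of joint lock_bolt above 0.0195 m and value of joint safety_catch above 0.0045 m and z of handle_grip in the frame of cutter below 0.057 m), for 0.1 s.
At the end, for the whole second after the job is handed in: the lever is down (its grip within 10 mm of fully down), the bolt is home over it (slid at least 19.5 mm) and the catch has sprung up again (within 1.5 mm), locking it (value of joint lock_bolt above 0.0195 m and value of joint safety_catch below 0.0015 m and z of handle_grip in the frame of cutter below 0.057 m); the robot touches nothing.
It fails at once if the catch was let up (less than 4.5 mm down) with the bolt part-way (value of joint lock_bolt between 0.005 and 0.017 m and value of joint safety_catch below 0.0045 m).
It fails at once if the blade lever was lifted (z of handle_grip in the frame of cutter above 0.172 m).
It fails at once if a bystander was shifted or lifted (15 mm) (distance of any of dye_jar_mid, template_mid, cream_tub_mid, knife_mid, mallet_mid, rivet_tray_mid, burnisher_mid from where it was at the start of the episode above 0.015 m).
It also fails if it takes over 48 s, if anything falls off the work surface, if the arm or the gripper's body presses on something with over 40 N, if the wrist force passes 120 N, or if a joint passes its speed limit or range.

### The arm

A 6-joint arm with a two-finger parallel gripper is mounted at the origin on the work surface. World frame = base frame: x ahead of the robot, y to its left, z up, the work surface at z = 0. Lengths are in m, angles in degrees, forces in N, time in s.
With the tool pointing down it reaches from about 0.375 to 0.9 m from the base axis. Payload 3.1 kg.
Tool frame: the origin (TCP) lies at the very end of the fingers, on their centre line; the grasp point (between the pads) lies 19 mm behind it; z points along the fingers, y is the line along which they close (so a half turn about z gives the same grasp; the last joint's range is limited). The gripper opens to 87 mm and grips with 3 to 60 N. Pads are 19 mm wide; open, the fingers measure 117 mm over their backs; the gripper's body (75 mm by 190 mm) begins 51 mm behind the grasp point.
Start: joints at [-78.352, 30.224, 82.088, -0, 67.689, -10.227], TCP at [0.233, -0.58, 0.193] pointing down, gripper open.
Joint ranges: [-176.69, 176.69], [-43.24, 126.21], [12.49, 139.97], [-82, 262], [0, 151.66], [-163.58, 163.58]. Speed limits (degrees/s): [159.86, 159.86, 180, 180, 180, 180].

### API

Orientations are given as a 3x3 rotation matrix whose columns are the frame's x, y, z axes.
In Python, from rig import bot gives the robot as it stands.
- The arm moves only by the tool move_arm, never from a script. Its argument "increments" is a list of rows, each an object with "xyz": the shift along the tool's x, y, z in mm, a list of three; "roll": the turn about the tool's z in rad; "grip": the opening in per cent of the stroke, from 0 (shut) to 100 (fully open). A call has 1 to 5 rows; each row shifts and turns the commanded pose from where the row before left it, along the tool's axes as they then stand; what a row does not reach is not made up. A row lasts 1/12 s, in which the tool goes at most 41.7 mm and 7.16 degrees, less where a joint would pass 70% of its speed; a pose out of reach is approached as far as the arm can. A call is refused whole if a number of a shift passes 41.7 or a number of a turn 0.125, either way. A call with a gripper value outside its range is refused whole. The fingers move at their own pace and stop on an object; the grip force is fixed at half the most. Time passes only in rows, so rows that do not move let the fingers close. It gives the time, the measured TCP pose, the force, the opening and the grip force at its end, in the units of the state.
- bot.read_state(): the state, without advancing time (a new reading comes with each control period).
- bot.capture(name): name is "scene" or "side" or "wrist"; returns (picture, depth): 420x560x3 uint8, red, green, blue; 420x560 float32, m along the optical axis (not along the pixel's ray), 0 where there is no reading.
- bot.camera_model(name): a dict with "intrinsics" (3x3 intrinsics, pixels), "rvec" (rotation vector, rad) and "tvec" (3), from world to camera coordinates, as OpenCV has them; the wrist camera has in their place "tool_from_camera" (4x4, takes a point from camera to tool coordinates, whose origin is the TCP and whose axes are the flange's). Camera axes: x right, y down, z forward; pixel columns grow to the right and rows downward; lengths in m; the calibration is good to about 2 mm. A picture is of the moment at which its call begins: read the wrist's pose just before it. camera_model takes no time and is no camera call.
- bot.hand_in(): hands the job in; it is judged then, once.
Trained networks look in the newest picture that a camera, given by its name, has taken for a name from the list of things; names that differ only in an ending like _2 or _b are one class to them, and where a whole thing is asked for, a point or a joint stands for the part that bears it (a point fixed in the world has none). Each returns a list of dicts, best first, with "conf" (0 to 1); they miss things now and then, are a little off and sometimes report something else, mostly with a low value. They report only what shows in the picture. A call takes as long as a camera call.
- bot.spot_in(label, camera): "at" ([x, y, z] in m, in the coordinates of the camera as it stood for that picture, good to about 4 mm: the middle of the surface that is visible of it).
- bot.trace(label, camera): "mask" (420x560 bool, what is visible of it).
The state is a dict: "time_s": time; "joint_positions": joint angles; "qvel": joint speeds; "tau": joint torques, N m; "position": TCP position; "tcp_rot": TCP orientation; "force": force on the tool from outside, world axes, zero at the start; "moment": the same for the moment, N m; "opening": opening from 0.0 (shut) to 1.0 (fully open); "grasp_force": force on a finger pad.
Only numpy, scipy, OpenCV 4.12 (cv2) and the standard library are available. Lean on these libraries where they do the work, as an engineer would, in place of code of your own. Each camera call takes 0.05 s, during which the arm holds its last target. There are 200 camera calls.

## Working session

There is one attempt and no reset: what is moved stays moved. The work goes in short steps, Python scripts to look and compute and a tool call to move; the robot and the scene stay as the last step left them, time stands still between calls to the robot, and variables do not carry over. Pictures are saved under pics/ and viewed, at most 10 in all, crops included, and the job is handed in when it is done.

Besides the shell and the picture viewer there is one more tool, called after "Emit:" by a JSON object that holds its "method" and its "body", one argument or row to a line. move_arm: Moves the arm, as the interface text tells. Its arguments: {"type":"object","properties":{"increments":{"type":"array"}},"required":["increments"]}

```bash
mkdir -p pics && cat > h.py <<'E'
import numpy as np, cv2
from rig import bot
def w_from_c(name):
    m=bot.camera_model(name)
    if name=="wrist":
        s=bot.read_state(); T=np.eye(4); T[:3,:3]=s["tcp_rot"]; T[:3,3]=s["position"]
        return T@np.array(m["tool_from_camera"])
    R=cv2.Rodrigues(np.array(m["rvec"],float))[0]; T=np.eye(4); T[:3,:3]=R; T[:3,3]=np.ravel(m["tvec"])
    return np.linalg.inv(T)
def cloud(name,depth,T):
    K=np.array(bot.camera_model(name)["intrinsics"]); v,u=np.mgrid[:depth.shape[0],:depth.shape[1]]
    P=np.stack([(u-K[0,2])/K[0,0]*depth,(v-K[1,2])/K[1,1]*depth,depth],-1)
    return P@T[:3,:3].T+T[:3,3]
E
python3 - <<'E'
from h import *
np.set_printoptions(precision=4,suppress=True)
s=bot.read_state(); print(s["time_s"],s["position"],s["tcp_rot"],s["opening"],s["force"])
for c in ["scene","side"]:
    T=w_from_c(c); im,d=bot.capture(c); cv2.imwrite(f"pics/{c}0.png",im[:,:,::-1]); np.savez(f"{c}0.npz",im=im,d=d,T=T)
    print(c,T[:3,3])
    for l in ["cutter","handle_grip","bolt_tab","catch_top","dye_jar_mid","template_mid","cream_tub_mid"]:
        for r in bot.spot_in(l,c)[:2]: print(l,round(r["conf"],2),T[:3,:3]@r["at"]+T[:3,3])
E
```

```text
0.0 [ 0.2327 -0.5792  0.192 ] [[ 0.928   0.3726 -0.0004]
 [ 0.3726 -0.928   0.0021]
 [ 0.0004 -0.0021 -1.    ]] 1.0020399413909036 [1.0515 0.2238 0.6605]
scene [1.0949 0.3806 1.1037]
cutter 0.93 [0.7061 0.0516 0.0542]
handle_grip 0.83 [ 0.5508 -0.0616  0.1218]
catch_top 0.73 [ 0.5624 -0.0243  0.0789]
catch_top 0.47 [0.7064 0.049  0.0554]
dye_jar_mid 0.91 [0.6358 0.1339 0.1117]
template_mid 0.75 [0.7171 0.0855 0.0555]
cream_tub_mid 0.71 [ 0.5632 -0.1586  0.0542]
cream_tub_mid 0.36 [0.6355 0.1341 0.111 ]
side [0.0582 0.8999 0.567 ]
cutter 0.91 [0.6396 0.0516 0.0516]
handle_grip 0.75 [ 0.5257 -0.0604  0.1289]
dye_jar_mid 0.69 [0.6198 0.1426 0.089 ]
template_mid 0.7 [0.7145 0.0865 0.0559]
template_mid 0.6 [0.5584 0.025  0.0652]
cream_tub_mid 0.71 [0.6413 0.0526 0.0516]
```

View pics/scene0.png

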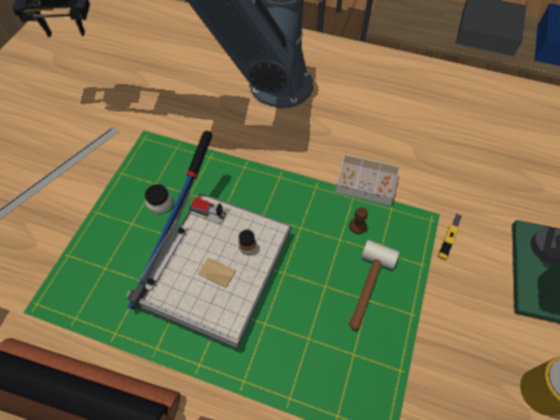

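View pics/side0.png

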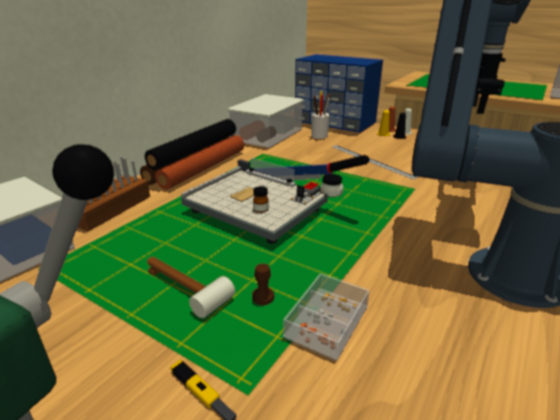

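```bash
python3 - <<'E'
from h import *
np.set_printoptions(precision=4,suppress=True)
for c in ["scene","side"]:
    z=np.load(c+"0.npz"); P=cloud(c,z["d"],z["T"]); im=z["im"]; hsv=cv2.cvtColor(im,cv2.COLOR_RGB2HSV).astype(int)
    ok=z["d"]>0; near=ok&(P[...,0]>.35)&(P[...,0]<.95)&(abs(P[...,1])<.35)
    deck=near&(abs(P[...,2]-.05)<.006)&(hsv[...,1]<60)&(hsv[...,2]>120)
    n,lab,st,_=cv2.connectedComponentsWithStats(deck.astype(np.uint8)); k=1+np.argmax(st[1:,4])
    q=P[lab==k]; print(c,"deck n",len(q),cv2.minAreaRect(q[:,:2].astype(np.float32)),np.median(q[:,2]))
    red=near&((hsv[...,0]<8)|(hsv[...,0]>172))&(hsv[...,1]>140)&(P[...,2]>.06)
    q=P[red]; print("red",len(q)); 
    if len(q): print(cv2.minAreaRect(q[:,:2].astype(np.float32)),np.median(q,0),np.argwhere(red).mean(0))
E
```

```text
scene deck n 10079 ((0.6823409795761108, 0.07225517928600311), (0.25839319825172424, 0.32045137882232666), 87.00334930419922) 0.0505119890646506
red 182
((0.5422068238258362, -0.0366610586643219), (0.07963144779205322, 0.044861845672130585), 24.723339080810547) [ 0.5568 -0.0337  0.0788] [196.4505 197.9945]
side deck n 3457 ((0.6830440163612366, 0.07447097450494766), (0.2544710338115692, 0.3235700726509094), 87.4427490234375) 0.05208470373642349
red 93
((0.5450682044029236, -0.028515338897705078), (0.09066218137741089, 0.0440550372004509), 59.65911865234375) [ 0.5483 -0.0342  0.0805] [179.5914 316.6129]
```

The scene view shows the cutter with its handle towards the robot: handle at about (200,155), red catch at (200,206), tab at (218,210), and the jar on the deck at (247,240). The side view agrees, with the catch at (312,187). I'll raise the tool and go over the lock for a closer look.

Emit:
{"method": "move_arm", "body": {
  "increments": [
    {"xyz":[28,-28,-9],"roll":0,"grip":100},
    {"xyz":[28,-28,-9],"roll":0,"grip":100},
    {"xyz":[28,-28,-9],"roll":0,"grip":100},
    {"xyz":[28,-28,-9],"roll":0,"grip":100},
    {"xyz":[28,-28,-9],"roll":0,"grip":100}
  ]
}}

```text
time_s: 1.22
position: [0.311, -0.3962, 0.2383]
tcp_rot: [[0.928, 0.372, 0.0], [0.372, -0.928, 0.0], [0.0, -0.0, -1.0]]
force: [0.8, 0.3, 0.2]
opening: 1.007
grasp_force: 0.0
```

Emit:
{"method": "move_arm", "body": {
  "increments": [
    {"xyz":[28,-28,-9],"roll":0,"grip":100},
    {"xyz":[28,-28,-9],"roll":0,"grip":100},
    {"xyz":[28,-28,-9],"roll":0,"grip":100},
    {"xyz":[28,-28,-9],"roll":0,"grip":100},
    {"xyz":[28,-28,-9],"roll":0,"grip":100}
  ]
}}

```text
time_s: 1.63
position: [0.3888, -0.214, 0.2837]
tcp_rot: [[0.928, 0.372, 0.001], [0.372, -0.928, -0.0], [0.0, 0.001, -1.0]]
force: [-0.1, -0.4, 1.0]
opening: 1.001
grasp_force: 0.0
```

```bash
python3 - <<'E'
from h import *
np.set_printoptions(precision=4,suppress=True)
s=bot.read_state(); print(s["time_s"],s["position"],s["tcp_rot"],s["joint_positions"]); m=bot.camera_model("wrist"); print(m["tool_from_camera"],m["intrinsics"])
E
```

```text
1.6333 [ 0.3888 -0.214   0.2837] [[ 0.9282  0.3721  0.0007]
 [ 0.3721 -0.9282 -0.0004]
 [ 0.0005  0.0007 -1.    ]] [-43.323    9.4215  99.5975   0.0089  70.9349  24.8312]
[[ 0.0016 -0.968  -0.251   0.0678]
 [ 1.      0.0017 -0.      0.001 ]
 [ 0.0005 -0.251   0.968  -0.1916]
 [ 0.      0.      0.      1.    ]] [[351.0278   0.     277.4612]
 [  0.     351.0278 202.6944]
 [  0.       0.       1.    ]]
```

Emit:
{"method": "move_arm", "body": {
  "increments": [
    {"xyz":[28,-28,-8],"roll":0,"grip":100},
    {"xyz":[28,-28,-8],"roll":0,"grip":100},
    {"xyz":[28,-28,-8],"roll":0,"grip":100},
    {"xyz":[28,-28,-8],"roll":0,"grip":100},
    {"xyz":[28,-28,-8],"roll":0,"grip":100}
  ]
}}

```text
time_s: 2.05
position: [0.4665, -0.0317, 0.3237]
tcp_rot: [[0.928, 0.373, 0.001], [0.373, -0.928, -0.0], [0.001, 0.001, -1.0]]
force: [0.8, -1.5, 0.6]
opening: 1.004
grasp_force: 0.0
```

Emit:
{"method": "move_arm", "body": {
  "increments": [
    {"xyz":[0,0,0],"roll":0.11,"grip":50},
    {"xyz":[0,0,0],"roll":0.11,"grip":0},
    {"xyz":[0,0,0],"roll":0.11,"grip":0},
    {"xyz":[0,0,0],"roll":0.11,"grip":0},
    {"xyz":[0,0,0],"roll":0,"grip":0}
  ]
}}

```text
time_s: 2.47
position: [0.4661, -0.0334, 0.3231]
tcp_rot: [[0.998, -0.059, 0.0], [-0.059, -0.998, -0.0], [0.0, 0.0, -1.0]]
force: [0.0, -1.0, 0.1]
opening: 0.703
grasp_force: 0.0
```

```bash
python3 - <<'E'
from h import *
np.set_printoptions(precision=4,suppress=True)
s=bot.read_state(); print(s["time_s"],s["position"],s["tcp_rot"],s["qvel"])
c="wrist"; T=w_from_c(c); im,d=bot.capture(c); cv2.imwrite("pics/w1.png",im[:,:,::-1]); np.savez("w1.npz",im=im,d=d,T=T)
for l in ["cutter","handle_grip","bolt_tab","catch_top"]:
    for r in bot.spot_in(l,c)[:2]: print(l,round(r["conf"],2),T[:3,:3]@r["at"]+T[:3,3])
E
```

```text
2.4667 [ 0.4661 -0.0334  0.3231] [[ 0.9982 -0.0594  0.0002]
 [-0.0594 -0.9982 -0.0001]
 [ 0.0002  0.0001 -1.    ]] [-0.5418 -0.0649  0.1485  0.1013  0.2168 -8.482 ]
cutter 0.82 [0.5873 0.037  0.0522]
handle_grip 0.88 [ 0.4872 -0.0637  0.1527]
handle_grip 0.65 [0.56   0.0186 0.0689]
bolt_tab 0.97 [0.5582 0.0216 0.0682]
catch_top 0.63 [ 0.5589 -0.0305  0.075 ]
```

View pics/w1.png

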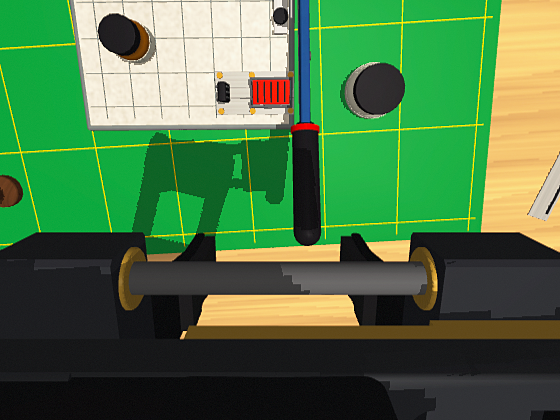

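The wrist view is clear: tab at (223,92), red catch at (271,92), and the handle running from (305,130) to (307,240). The deck's front edge is level in the image, so the tool is already square to the cutter. Next I'll fit positions from depth and colour.

```bash
cat > fit.py <<'E'
from h import *
np.set_printoptions(precision=4,suppress=True)
def fit(f):
    z=np.load(f); im,d=z["im"],z["d"]; P=cloud("wrist",d,z["T"]); hsv=cv2.cvtColor(im,cv2.COLOR_RGB2HSV).astype(int)
    R=z["T"][:3,:3]
    red=(d>0)&((hsv[...,0]<8)|(hsv[...,0]>172))&(hsv[...,1]>140)&(P[...,2]>.06)
    n,lab,st,_=cv2.connectedComponentsWithStats(red.astype(np.uint8))
    for k in range(1,n):
        if st[k,4]>30:
            q=P[lab==k]; r=cv2.minAreaRect(q[:,:2].astype(np.float32)); print("red",st[k],r,"z",np.median(q[:,2]))
    return im,d,P,hsv
E
python3 - <<'E'
from fit import *
im,d,P,hsv=fit("w1.npz")
ys,us=[],[]
# front deck edge: lowest deck pixel per column
deck=(d>0)&(abs(P[...,2]-.051)<.008)&(hsv[...,1]<60)
E=[]
for u in range(100,205,3):
    v=np.where(deck[:,u])[0]
    if len(v): E.append(P[v.max(),u])
E=np.array(E); print("edge",E[::8],"yaw",np.degrees(np.arctan(np.polyfit(E[:,1],E[:,0],1)[0])))
blk=(d>0)&(hsv[...,2]<70)&(P[...,2]>.075)
for nm,(a,b,c,e) in {"tab":(75,110,212,236),"handle":(128,248,290,325)}.items():
    m=np.zeros_like(blk); m[a:b,c:e]=1; q=P[m&blk]; print(nm,len(q),q.min(0) if len(q) else 0,q.max(0),q.mean(0))
    for zc in ([.09] if nm=="tab" else []):
        t=q[q[:,2]>zc]; print(" top",len(t),t.mean(0),t.min(0),t.max(0))
q=P[m&blk]; 
for x in np.arange(.40,.53,.015):
    t=q[abs(q[:,0]-x)<.004]
    if len(t): print(round(x,3),len(t),t[:,1].mean(),t[:,2].max())
E
```

```text
red [252  80  38  24 764] ((0.5578184127807617, -0.03108782321214676), (0.04497154429554939, 0.026304280385375023), 86.72162628173828) z 0.0777843426853197
red [291 123  28  11 191] ((0.5160465240478516, -0.0662413239479065), (0.029116734862327576, 0.01063231285661459), 89.20354461669922) z 0.14239786424997947
edge [[0.5257 0.1933 0.0488]
 [0.5239 0.1626 0.0477]
 [0.5221 0.1313 0.0478]
 [0.5203 0.1001 0.0479]
 [0.5185 0.069  0.0473]] yaw 3.2327834196963066
tab 210 [0.5497 0.0184 0.0751] [0.5706 0.0292 0.0978] [0.5599 0.023  0.0931]
 top 176 [0.5602 0.0237 0.0953] [0.5497 0.0187 0.0901] [0.5706 0.0292 0.0978]
handle 2975 [ 0.4027 -0.0794  0.1319] [ 0.5146 -0.0481  0.1914] [ 0.4598 -0.0629  0.1674]
0.4 7 -0.059286533544819844 0.18464848808198708
0.415 205 -0.06083478628889366 0.19140085105917287
0.43 240 -0.061653655504156836 0.18707410572195643
0.445 232 -0.061842798839866944 0.1806774695843123
0.46 226 -0.0630248495566326 0.1745645752249268
0.475 212 -0.06363251933344981 0.16598031832624155
0.49 219 -0.0645109109410157 0.1600866488914922
0.505 209 -0.0648508852803811 0.15257012440987733
```

Cutter yaw is about −3.2°. The catch centre is at (0.558, −0.031), the tab at (0.560, 0.024), and the grip centre at (0.459, −0.063, 0.160). I'll close the fingers and push the lever down at x≈0.45.

Emit:
{"method": "move_arm", "body": {
  "increments": [
    {"xyz":[-3,6,24],"roll":0,"grip":0},
    {"xyz":[-3,6,24],"roll":0,"grip":0},
    {"xyz":[-3,6,24],"roll":0,"grip":0},
    {"xyz":[-3,6,24],"roll":0,"grip":0},
    {"xyz":[-3,6,24],"roll":0,"grip":0}
  ]
}}

```text
time_s: 3.13
position: [0.4494, -0.0632, 0.2022]
tcp_rot: [[0.998, -0.057, 0.001], [-0.057, -0.998, -0.0], [0.001, 0.0, -1.0]]
force: [-0.1, -0.7, 0.0]
opening: 0.096
grasp_force: 0.0
```

Emit:
{"method": "move_arm", "body": {
  "increments": [
    {"xyz":[0,0,0],"roll":0,"grip":0},
    {"xyz":[0,0,6],"roll":0,"grip":0},
    {"xyz":[0,0,8],"roll":0,"grip":0},
    {"xyz":[0,0,10],"roll":0,"grip":0},
    {"xyz":[0,0,10],"roll":0,"grip":0}
  ]
}}

```text
time_s: 3.55
position: [0.4511, -0.063, 0.1698]
tcp_rot: [[0.998, -0.057, 0.004], [-0.057, -0.998, -0.001], [0.004, 0.001, -1.0]]
force: [0.0, 0.2, -0.0]
opening: 0.006
grasp_force: 0.0
```

Emit:
{"method": "move_arm", "body": {
  "increments": [
    {"xyz":[0,0,12],"roll":0,"grip":0},
    {"xyz":[0,0,12],"roll":0,"grip":0},
    {"xyz":[0,0,12],"roll":0,"grip":0},
    {"xyz":[0,0,12],"roll":0,"grip":0},
    {"xyz":[0,0,12],"roll":0,"grip":0}
  ]
}}

```text
time_s: 3.97
position: [0.4512, -0.063, 0.1096]
tcp_rot: [[0.998, -0.057, 0.004], [-0.057, -0.998, -0.001], [0.004, 0.001, -1.0]]
force: [0.5, 0.1, 1.8]
opening: 0.009
grasp_force: 0.6
```

Emit:
{"method": "move_arm", "body": {
  "increments": [
    {"xyz":[0,0,10],"roll":0,"grip":0},
    {"xyz":[0,0,10],"roll":0,"grip":0},
    {"xyz":[0,0,10],"roll":0,"grip":0},
    {"xyz":[0,0,8],"roll":0,"grip":0},
    {"xyz":[0,0,4],"roll":0,"grip":0}
  ]
}}

```text
time_s: 4.38
position: [0.4503, -0.0628, 0.0668]
tcp_rot: [[0.998, -0.058, 0.001], [-0.058, -0.998, -0.0], [0.001, 0.0, -1.0]]
force: [-1.1, -0.3, 0.8]
opening: 0.007
grasp_force: 0.4
```

Emit:
{"method": "move_arm", "body": {
  "increments": [
    {"xyz":[0,0,2],"roll":0,"grip":0},
    {"xyz":[0,0,2],"roll":0,"grip":0},
    {"xyz":[0,0,2],"roll":0,"grip":0},
    {"xyz":[0,0,1],"roll":0,"grip":0},
    {"xyz":[0,0,0],"roll":0,"grip":0}
  ]
}}

```text
time_s: 4.8
position: [0.4497, -0.0629, 0.06]
tcp_rot: [[0.998, -0.058, 0.001], [-0.058, -0.998, -0.0], [0.001, 0.0, -1.0]]
force: [-0.2, 0.4, 0.2]
opening: 0.001
grasp_force: 0.2
```

Emit:
{"method": "move_arm", "body": {
  "increments": [
    {"xyz":[0,0,1],"roll":0,"grip":0},
    {"xyz":[0,0,1],"roll":0,"grip":0},
    {"xyz":[0,0,1],"roll":0,"grip":0},
    {"xyz":[0,0,0],"roll":0,"grip":0}
  ]
}}

```text
time_s: 5.13
position: [0.4494, -0.0628, 0.0568]
tcp_rot: [[0.998, -0.058, -0.0], [-0.058, -0.998, 0.0], [-0.0, -0.0, -1.0]]
force: [-0.9, 0.2, 0.2]
opening: 0.003
grasp_force: 0.2
```

```bash
python3 - <<'E'
from h import *
c="wrist"; T=w_from_c(c); im,d=bot.capture(c); cv2.imwrite("pics/w2.png",im[:,:,::-1])
c="side"; im,d=bot.capture(c); cv2.imwrite("pics/s2.png",cv2.resize(im[120:260,200:430,::-1],None,fx=3,fy=3))
E
```

```text
(no output)
```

View pics/w2.png

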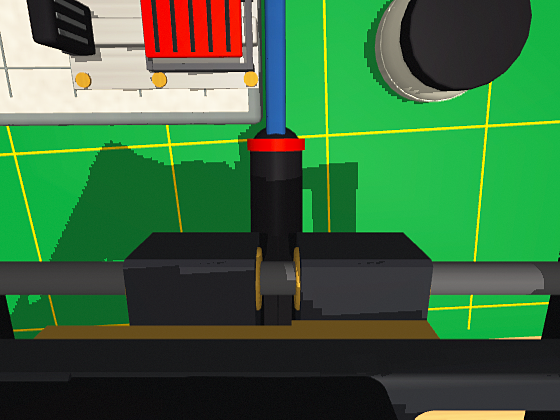

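View pics/s2.png

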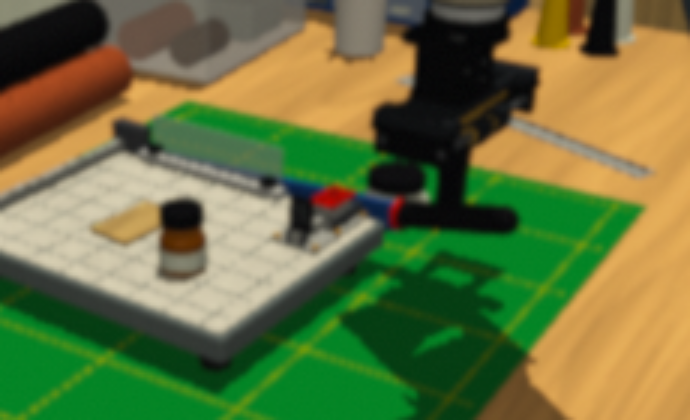

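The wrist view shows the closed fingertips centred on the handle at (278,250). The lever is low, but there's no stop force yet, so I'll keep pressing in small steps.

Emit:
{"method": "move_arm", "body": {
  "increments": [
    {"xyz":[0,0,1],"roll":0,"grip":0},
    {"xyz":[0,0,1],"roll":0,"grip":0},
    {"xyz":[0,0,0],"roll":0,"grip":0}
  ]
}}

```text
time_s: 5.48
position: [0.4494, -0.0628, 0.0548]
tcp_rot: [[0.998, -0.058, -0.0], [-0.058, -0.998, 0.0], [-0.0, -0.0, -1.0]]
force: [-0.9, 0.3, 0.6]
opening: 0.008
grasp_force: 0.2
```

Emit:
{"method": "move_arm", "body": {
  "increments": [
    {"xyz":[0,0,1],"roll":0,"grip":0},
    {"xyz":[0,0,1],"roll":0,"grip":0},
    {"xyz":[0,0,0],"roll":0,"grip":0}
  ]
}}

```text
time_s: 5.73
position: [0.4494, -0.0628, 0.0528]
tcp_rot: [[0.998, -0.058, -0.0], [-0.058, -0.998, 0.0], [-0.0, -0.0, -1.0]]
force: [-0.2, 0.6, 1.0]
opening: 0.004
grasp_force: 0.2
```

```bash
python3 - <<'E'
from h import *
np.set_printoptions(precision=4,suppress=True)
c="wrist"; T=w_from_c(c); im,d=bot.capture(c); P=cloud(c,d,T)
for v in (160,175,190,205,220,228): print(v,P[v,262:292:6].round(4).tolist())
print("lever",P[60:130:20,275], "bench",P[200,400],P[100,340],"deck",P[110,60])
E
```

```text
160 [[0.4945, -0.0587, 0.0686], [0.4945, -0.0617, 0.0702], [0.4944, -0.0647, 0.0709], [0.4943, -0.0677, 0.0709], [0.4941, -0.0707, 0.0706]]
175 [[0.487, -0.0582, 0.0692], [0.4872, -0.0613, 0.0714], [0.4872, -0.0643, 0.0725], [0.487, -0.0673, 0.0722], [0.4867, -0.0703, 0.0714]]
190 [[0.4799, -0.0578, 0.0723], [0.4798, -0.0609, 0.0725], [0.4798, -0.0639, 0.0732], [0.4794, -0.0669, 0.0723], [0.4792, -0.0699, 0.0723]]
205 [[0.4721, -0.0573, 0.0721], [0.4724, -0.0604, 0.0737], [0.4726, -0.0635, 0.0753], [0.4725, -0.0665, 0.0755], [0.4721, -0.0695, 0.0747]]
220 [[0.4648, -0.0569, 0.0741], [0.4651, -0.06, 0.0758], [0.4653, -0.0631, 0.0769], [0.4653, -0.0661, 0.0774], [0.4647, -0.069, 0.076]]
228 [[0.4612, -0.0567, 0.0762], [0.4613, -0.0598, 0.0769], [0.461, -0.0628, 0.0768], [0.4609, -0.0658, 0.0767], [0.4607, -0.0688, 0.0767]]
lever [[ 0.5416 -0.0679  0.0631]
 [ 0.5324 -0.0674  0.064 ]
 [ 0.5231 -0.0668  0.0641]
 [ 0.5135 -0.0663  0.0651]] bench [ 0.451  -0.1523 -0.0009] [ 0.5226 -0.1097  0.001 ] deck [0.5249 0.0481 0.0505]
```

The handle crest ahead of the fingers reads 0.077 while the tips read 0.053, which is odd. I'll press a little further and see whether the lever follows.

Emit:
{"method": "move_arm", "body": {
  "increments": [
    {"xyz":[0,0,1.5],"roll":0,"grip":0},
    {"xyz":[0,0,1.5],"roll":0,"grip":0},
    {"xyz":[0,0,0],"roll":0,"grip":0}
  ]
}}

```text
time_s: 6.03
position: [0.4493, -0.0628, 0.0497]
tcp_rot: [[0.998, -0.058, -0.0], [-0.058, -0.998, 0.0], [-0.0, -0.0, -1.0]]
force: [0.1, 0.6, 0.1]
opening: 0.01
grasp_force: 0.1
```

```bash
python3 - <<'E'
from h import *
np.set_printoptions(precision=4,suppress=True)
s=bot.read_state(); print(s["position"],s["force"],s["moment"])
c="wrist"; T=w_from_c(c); im,d=bot.capture(c); P=cloud(c,d,T)
for v in (160,190,220,228,232): print(v,P[v,277],im[v,240:316:8].tolist())
print("lever",P[60:130:20,275])
z=np.load("scene0.npz"); c="scene"; im,d=bot.capture(c); P=cloud(c,d,z["T"])
m=(P[...,0]>.37)&(P[...,0]<.56)&(abs(P[...,1]+.06)<.05)&(d>0)
big=cv2.resize(im[120:240,140:260,::-1],None,fx=5,fy=5,interpolation=cv2.INTER_CUBIC); cv2.imwrite("pics/sc3.png",big)
for x in (.39,.40,.41,.42,.47,.48,.49):
    q=P[m&(abs(P[...,0]-x)<.005)&(P[...,2]<.12)]; print(x,q[q[:,2]>.03][:,1:].mean(0),q[:,2].max())
E
```

```text
[ 0.4493 -0.0628  0.0497] [0.1232 0.6028 0.0529] [0.0156 0.0313 0.0142]
160 [ 0.4943 -0.0662  0.0679] [[15, 97, 39], [16, 109, 42], [25, 25, 27], [31, 29, 31], [38, 36, 39], [45, 44, 45], [32, 29, 31], [27, 25, 26], [42, 196, 80], [40, 192, 81]]
190 [ 0.4798 -0.0654  0.0711] [[15, 106, 42], [16, 109, 43], [18, 19, 22], [18, 18, 21], [23, 22, 25], [24, 24, 24], [20, 18, 21], [16, 15, 18], [13, 95, 38], [17, 102, 40]]
220 [ 0.4651 -0.0645  0.0736] [[16, 105, 41], [15, 108, 41], [18, 19, 19], [20, 18, 20], [21, 20, 23], [24, 22, 24], [20, 19, 22], [16, 16, 18], [33, 195, 78], [35, 190, 78]]
228 [ 0.4611 -0.0643  0.0742] [[19, 106, 42], [15, 106, 40], [13, 13, 14], [20, 18, 21], [23, 22, 23], [23, 21, 23], [20, 17, 20], [18, 19, 20], [34, 193, 76], [33, 193, 78]]
232 [ 0.4593 -0.0642  0.0752] [[25, 49, 29], [24, 49, 28], [24, 25, 26], [20, 18, 22], [20, 20, 20], [25, 22, 25], [21, 17, 22], [20, 19, 22], [25, 87, 37], [26, 88, 37]]
lever [[ 0.5413 -0.0679  0.0617]
 [ 0.5323 -0.0674  0.061 ]
 [ 0.523  -0.0668  0.0617]
 [ 0.5135 -0.0663  0.0622]]
0.39 [nan nan] 0.003852357403926865
0.4 [nan nan] 0.005682644862057273
0.41 [-0.0468  0.0751] 0.08036147961676687
0.42 [-0.0511  0.0798] 0.08602534278280571
0.47 [-0.0572  0.0698] 0.09999903937630172
0.48 [-0.0569  0.0675] 0.07500325605345592
0.49 [-0.0582  0.0656] 0.07116358170695203<stdin>:11: RuntimeWarning: Mean of empty slice.
  ret = um.true_divide(
```

View pics/sc3.png

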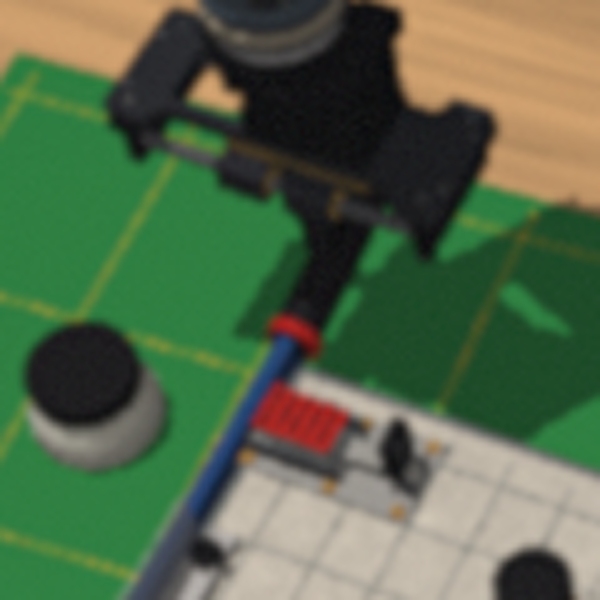

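```bash
python3 - <<'E'
from h import *
np.set_printoptions(precision=4,suppress=True)
z=np.load("w1.npz"); d=z["d"]; c="wrist"
P=cloud(c,d,np.array(bot.camera_model("wrist")["tool_from_camera"]))
for u in (195,200,205,210,213,344,348,353,358):
    v=[v for v in range(225,270) if 0<d[v,u]<.25]
    print(u,[(k,P[k,u].round(4).tolist()) for k in v[:10:3]])
im=z["im"][215:325,130:430,::-1]; cv2.imwrite("pics/f.png",cv2.resize(im,None,fx=2.6,fy=2.6).clip(0,120)*2)
E
```

```text
195 [(235, [0.0113, -0.0382, -0.0337]), (238, [0.0107, -0.0377, -0.0361]), (241, [0.0113, -0.0364, -0.0415]), (244, [0.0115, -0.0354, -0.0458])]
200 [(233, [0.0114, -0.0363, -0.0311]), (236, [0.0109, -0.0358, -0.034]), (239, [0.0109, -0.0349, -0.0379]), (242, [0.0102, -0.0345, -0.04])]
205 [(236, [0.0091, -0.0345, -0.0289]), (239, [0.0094, -0.0335, -0.0339]), (242, [0.0099, -0.0324, -0.0392]), (245, [0.0095, -0.0319, -0.0419])]
210 [(236, [0.0094, -0.0319, -0.0296]), (239, [0.01, -0.0308, -0.0354]), (242, [0.0095, -0.0303, -0.0382]), (245, [0.0093, -0.0297, -0.0414])]
213 [(236, [0.0095, -0.0303, -0.03]), (239, [0.0096, -0.0295, -0.0345]), (242, [0.0081, -0.0296, -0.0345]), (245, [0.0065, -0.0297, -0.0343])]
344 [(236, [0.0097, 0.0335, -0.0301]), (239, [0.0097, 0.0327, -0.0344]), (242, [0.0096, 0.032, -0.0382]), (245, [0.0083, 0.032, -0.0384])]
348 [(236, [0.0098, 0.0354, -0.0304]), (239, [0.0099, 0.0345, -0.035]), (242, [0.0099, 0.0338, -0.0388]), (245, [0.0102, 0.0328, -0.0434])]
353 [(233, [0.0114, 0.0377, -0.0306]), (236, [0.0111, 0.037, -0.034]), (239, [0.0103, 0.0366, -0.036]), (242, [0.0099, 0.0361, -0.0388])]
358 [(233, [0.0112, 0.0403, -0.03]), (236, [0.0111, 0.0394, -0.034]), (239, [0.0111, 0.0385, -0.038]), (242, [0.011, 0.0377, -0.0417])]
```

View pics/f.png

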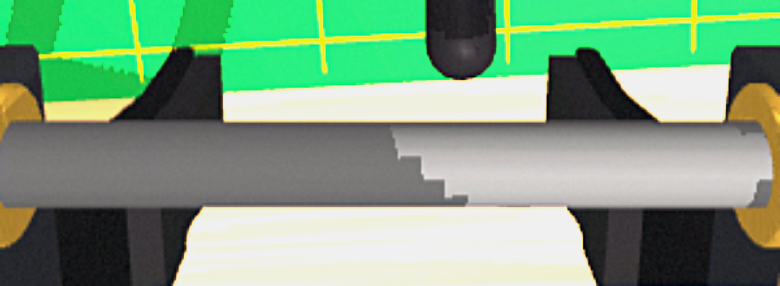

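The wrist depth shows the real fingertips end about 27 mm behind the reported TCP, so the lever is following and is just not down yet. I'll continue.

Emit:
{"method": "move_arm", "body": {
  "increments": [
    {"xyz":[0,0,3],"roll":0,"grip":0},
    {"xyz":[0,0,3],"roll":0,"grip":0},
    {"xyz":[0,0,3],"roll":0,"grip":0},
    {"xyz":[0,0,2],"roll":0,"grip":0},
    {"xyz":[0,0,0],"roll":0,"grip":0}
  ]
}}

```text
time_s: 6.55
position: [0.4492, -0.0627, 0.0384]
tcp_rot: [[0.998, -0.058, -0.001], [-0.058, -0.998, 0.0], [-0.001, -0.0, -1.0]]
force: [-0.1, 0.2, 1.0]
opening: 0.003
grasp_force: 0.0
```

Emit:
{"method": "move_arm", "body": {
  "increments": [
    {"xyz":[0,0,1.5],"roll":0,"grip":0},
    {"xyz":[0,0,1.5],"roll":0,"grip":0},
    {"xyz":[0,0,1],"roll":0,"grip":0},
    {"xyz":[0,0,0],"roll":0,"grip":0}
  ]
}}

```text
time_s: 6.88
position: [0.4494, -0.0628, 0.0348]
tcp_rot: [[0.998, -0.058, -0.0], [-0.058, -0.998, 0.0], [-0.0, -0.0, -1.0]]
force: [0.2, -0.4, 0.7]
opening: 0.006
grasp_force: 0.1
```

Emit:
{"method": "move_arm", "body": {
  "increments": [
    {"xyz":[0,0,1],"roll":0,"grip":0},
    {"xyz":[0,0,1],"roll":0,"grip":0},
    {"xyz":[0,0,0],"roll":0,"grip":0}
  ]
}}

```text
time_s: 7.13
position: [0.4494, -0.0628, 0.0328]
tcp_rot: [[0.998, -0.058, -0.0], [-0.058, -0.998, 0.0], [-0.0, -0.0, -1.0]]
force: [-0.4, 0.1, -0.1]
opening: 0.006
grasp_force: 0.2
```

Emit:
{"method": "move_arm", "body": {
  "increments": [
    {"xyz":[0,0,1],"roll":0,"grip":0},
    {"xyz":[0,0,1],"roll":0,"grip":0},
    {"xyz":[0,0,0],"roll":0,"grip":0}
  ]
}}

```text
time_s: 7.38
position: [0.4494, -0.0628, 0.031]
tcp_rot: [[0.998, -0.058, 0.0], [-0.058, -0.998, -0.0], [0.0, 0.0, -1.0]]
force: [-0.9, -0.3, 3.9]
opening: 0.002
grasp_force: 1.6
```

```bash
python3 - <<'E'
from h import *
np.set_printoptions(precision=4,suppress=True)
s=bot.read_state(); print(s["position"],s["force"],s["moment"])
c="wrist"; T=w_from_c(c); im,d=bot.capture(c); P=cloud(c,d,T)
for v in (160,190,220,228): print(v,P[v,277])
print("lever",P[60:130:20,275],"bench",P[200,400])
E
```

```text
[ 0.4494 -0.0628  0.031 ] [-0.8616 -0.3111  3.8535] [0.0588 0.1855 0.039 ]
160 [ 0.495  -0.0663  0.0535]
190 [ 0.48   -0.0654  0.0528]
220 [ 0.4656 -0.0646  0.0562]
228 [ 0.4616 -0.0644  0.0568]
lever [[ 0.5409 -0.0679  0.047 ]
 [ 0.532  -0.0674  0.0478]
 [ 0.523  -0.0669  0.0476]
 [ 0.5136 -0.0663  0.0472]] bench [ 0.4574 -0.1443  0.0008]
```

Lever top now reads 0.0475 and force is building, so it's at the stop. One more press with a short hold to confirm.

Emit:
{"method": "move_arm", "body": {
  "increments": [
    {"xyz":[0,0,0.8],"roll":0,"grip":0},
    {"xyz":[0,0,0],"roll":0,"grip":0},
    {"xyz":[0,0,0],"roll":0,"grip":0},
    {"xyz":[0,0,0],"roll":0,"grip":0}
  ]
}}

```text
time_s: 7.77
position: [0.4494, -0.0628, 0.0307]
tcp_rot: [[0.998, -0.058, 0.0], [-0.058, -0.998, -0.0], [0.0, 0.0, -1.0]]
force: [-0.8, 0.2, 8.6]
opening: 0.003
grasp_force: 4.0
```

Emit:
{"method": "move_arm", "body": {
  "increments": [
    {"xyz":[0,0,-10],"roll":0,"grip":0},
    {"xyz":[0,0,-20],"roll":0,"grip":0},
    {"xyz":[0,0,-25],"roll":0,"grip":0},
    {"xyz":[0,0,-25],"roll":0,"grip":55},
    {"xyz":[16,-12,0],"roll":0,"grip":55}
  ]
}}

```text
time_s: 8.18
position: [0.4663, -0.0529, 0.1135]
tcp_rot: [[0.998, -0.06, 0.004], [-0.06, -0.998, -0.002], [0.004, 0.002, -1.0]]
force: [0.5, 0.2, -0.4]
opening: 0.088
grasp_force: 0.0
```

Emit:
{"method": "move_arm", "body": {
  "increments": [
    {"xyz":[25,-19,0],"roll":0,"grip":55},
    {"xyz":[25,-19,0],"roll":0,"grip":55},
    {"xyz":[25,-19,0],"roll":0,"grip":55},
    {"xyz":[15,-12,0],"roll":0,"grip":55},
    {"xyz":[0,0,0],"roll":0,"grip":55}
  ]
}}

```text
time_s: 8.6
position: [0.5643, 0.0136, 0.1103]
tcp_rot: [[0.998, -0.056, 0.006], [-0.056, -0.998, -0.0], [0.006, -0.0, -1.0]]
force: [0.1, 0.2, -0.2]
opening: 0.447
grasp_force: 0.0
```

Emit:
{"method": "move_arm", "body": {
  "increments": [
    {"xyz":[0,0,0],"roll":0,"grip":55},
    {"xyz":[0,0,0],"roll":0,"grip":55}
  ]
}}

```text
time_s: 8.77
position: [0.5585, 0.0118, 0.1096]
tcp_rot: [[0.998, -0.058, -0.002], [-0.058, -0.998, 0.0], [-0.002, 0.0, -1.0]]
force: [0.4, 0.6, -0.7]
opening: 0.528
grasp_force: 0.0
```

```bash
python3 - <<'E'
from h import *
np.set_printoptions(precision=4,suppress=True)
s=bot.read_state(); print(s["time_s"],s["position"],s["opening"],s["force"])
c="wrist"; T=w_from_c(c); im,d=bot.capture(c); cv2.imwrite("pics/w4.png",im[:,:,::-1]); np.savez("w4.npz",im=im,d=d,T=T)
import fit; fit.fit("w4.npz")
Pt=cloud(c,d,np.array(bot.camera_model(c)["tool_from_camera"])); P=cloud(c,d,T)
hsv=cv2.cvtColor(im,cv2.COLOR_RGB2HSV)
m=(d>.18)&(P[...,2]>.090)&(P[...,2]<.1)&(P[...,0]<.60); 
print("tab tool",m.sum(),np.median(Pt[m],0),Pt[m].min(0),Pt[m].max(0)); print("tab world",np.median(P[m],0),P[m].mean(0))
red=(d>0)&((hsv[...,0]<8)|(hsv[...,0]>172))&(hsv[...,1]>140)&(P[...,2]>.06)&(P[...,2]<.09)&(P[...,0]>.53)
q=Pt[red]; print("catch tool",red.sum(),q.min(0),q.max(0))
E
```

```text
8.7667 [0.5585 0.0118 0.1096] 0.5277967358437767 [ 0.363   0.6442 -0.7337]
red [ 308  194   68   41 2227] ((0.5560314655303955, -0.033180221915245056), (0.046863801777362823, 0.03249121084809303), 86.58023834228516) z 0.07782055593753151
tab tool 583 [ 0.0028 -0.012   0.0141] [-0.009  -0.0175  0.012 ] [ 0.0129 -0.0068  0.0195]
tab world [0.5619 0.0237 0.0955] [0.5619 0.0237 0.0953]
catch tool 2220 [-0.016   0.0216  0.0298] [0.0164 0.0685 0.045 ]
```

View pics/w4.png

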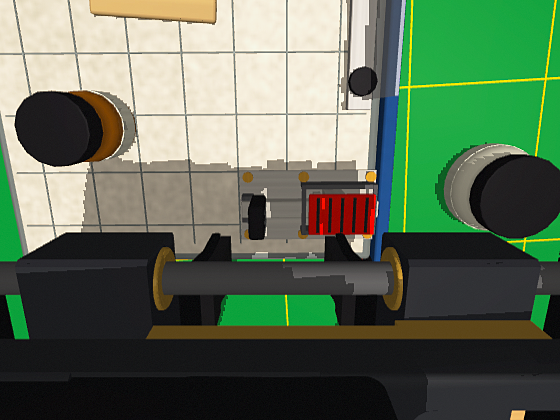

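The wrist view shows the left finger at (212,240) just outside the tab (248–266,215), and the right finger at (335,240) lined up with the tab side of the catch (308–376,213). I'll open slightly and descend.

Emit:
{"method": "move_arm", "body": {
  "increments": [
    {"xyz":[1,0,5],"roll":0,"grip":58},
    {"xyz":[0,0,15],"roll":0,"grip":58},
    {"xyz":[0,0,15],"roll":0,"grip":58},
    {"xyz":[0,0,12],"roll":0,"grip":58},
    {"xyz":[0,0,5],"roll":0,"grip":58}
  ]
}}

```text
time_s: 9.23
position: [0.5589, 0.0114, 0.0564]
tcp_rot: [[0.998, -0.059, -0.004], [-0.059, -0.998, 0.001], [-0.004, -0.0, -1.0]]
force: [-1.3, -0.0, -0.8]
opening: 0.584
grasp_force: 0.0
```

Emit:
{"method": "move_arm", "body": {
  "increments": [
    {"xyz":[0,0,2],"roll":0,"grip":58},
    {"xyz":[0,0,2],"roll":0,"grip":58},
    {"xyz":[0,0,2],"roll":0,"grip":58},
    {"xyz":[0,0,0],"roll":0,"grip":58}
  ]
}}

```text
time_s: 9.57
position: [0.5612, 0.0117, 0.0524]
tcp_rot: [[0.998, -0.058, 0.001], [-0.058, -0.998, -0.0], [0.001, 0.0, -1.0]]
force: [0.4, -0.0, 0.8]
opening: 0.584
grasp_force: 0.0
```

Emit:
{"method": "move_arm", "body": {
  "increments": [
    {"xyz":[0,0,1.5],"roll":0,"grip":58},
    {"xyz":[0,0,1.5],"roll":0,"grip":58},
    {"xyz":[0,0,0],"roll":0,"grip":58}
  ]
}}

```text
time_s: 9.82
position: [0.561, 0.0119, 0.0492]
tcp_rot: [[0.998, -0.058, 0.0], [-0.058, -0.998, -0.0], [0.0, 0.0, -1.0]]
force: [0.3, 0.7, 0.5]
opening: 0.578
grasp_force: 0.0
```

Emit:
{"method": "move_arm", "body": {
  "increments": [
    {"xyz":[0,0,1.5],"roll":0,"grip":58},
    {"xyz":[0,0,1.5],"roll":0,"grip":58},
    {"xyz":[0,0,0],"roll":0,"grip":58}
  ]
}}

```text
time_s: 10.07
position: [0.5611, 0.0119, 0.0463]
tcp_rot: [[0.998, -0.058, 0.0], [-0.058, -0.998, -0.0], [0.0, 0.0, -1.0]]
force: [-0.4, 0.1, 2.8]
opening: 0.584
grasp_force: 1.5
```

Emit:
{"method": "move_arm", "body": {
  "increments": [
    {"xyz":[0,0,1.5],"roll":0,"grip":58},
    {"xyz":[0,0,1.5],"roll":0,"grip":58},
    {"xyz":[0,0,0],"roll":0,"grip":58}
  ]
}}

```text
time_s: 10.32
position: [0.5612, 0.0118, 0.0432]
tcp_rot: [[0.998, -0.058, 0.0], [-0.058, -0.998, -0.0], [0.0, 0.0, -1.0]]
force: [-0.2, 0.0, 5.4]
opening: 0.582
grasp_force: 2.2
```

Emit:
{"method": "move_arm", "body": {
  "increments": [
    {"xyz":[0,0,1],"roll":0,"grip":58},
    {"xyz":[0,0,1],"roll":0,"grip":58},
    {"xyz":[0,0,0],"roll":0,"grip":58}
  ]
}}

```text
time_s: 10.57
position: [0.5612, 0.0119, 0.0417]
tcp_rot: [[0.998, -0.058, 0.0], [-0.058, -0.998, -0.0], [0.001, 0.0, -1.0]]
force: [-2.0, 0.1, 7.0]
opening: 0.579
grasp_force: 3.6
```

Emit:
{"method": "move_arm", "body": {
  "increments": [
    {"xyz":[0,0,1],"roll":0,"grip":58},
    {"xyz":[0,0,0],"roll":0,"grip":58},
    {"xyz":[0,0,0],"roll":0,"grip":58}
  ]
}}

```text
time_s: 10.82
position: [0.5612, 0.0119, 0.0416]
tcp_rot: [[0.998, -0.058, 0.001], [-0.058, -0.998, -0.0], [0.001, 0.0, -1.0]]
force: [-2.5, 0.7, 13.2]
opening: 0.579
grasp_force: 6.6
```

```bash
python3 - <<'E'
from h import *
np.set_printoptions(precision=4,suppress=True)
s=bot.read_state(); print(s["time_s"],s["position"],s["opening"],s["force"])
c="wrist"; T=w_from_c(c); im,d=bot.capture(c); cv2.imwrite("pics/w5.png",im[:,:,::-1])
Pt=cloud(c,d,np.array(bot.camera_model(c)["tool_from_camera"])); P=cloud(c,d,T); hsv=cv2.cvtColor(im,cv2.COLOR_RGB2HSV)
red=(d>0)&((hsv[...,0]<8)|(hsv[...,0]>172))&(hsv[...,1]>140)
print("red z",red.sum(),np.percentile(P[red][:,2],[25,50,75]),Pt[red].min(0),Pt[red].max(0))
E
```

```text
10.8167 [0.5612 0.0119 0.0416] 0.5785072918756998 [-2.462   0.7498 13.2135]
red z 1589 [0.0702 0.0706 0.0711] [-0.0263 -0.0993 -0.113 ] [ 0.0843  0.0803 -0.0235]
```

View pics/w5.png

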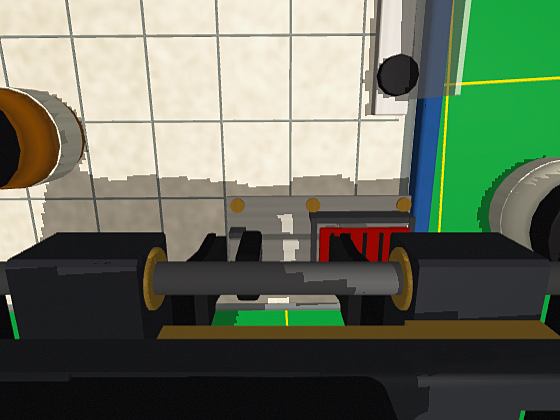

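The catch reads 0.0706, so it's fully down. The right finger at (345,240) rests on it, and the left finger at (205,245) stands behind the tab at (250,260). Now I'll slide the hand along tool +y to drive the bolt.

Emit:
{"method": "move_arm", "body": {
  "increments": [
    {"xyz":[0,2,0],"roll":0,"grip":58},
    {"xyz":[0,2,0],"roll":0,"grip":58},
    {"xyz":[0,2,0],"roll":0,"grip":58},
    {"xyz":[0,2,0],"roll":0,"grip":58},
    {"xyz":[0,2,0],"roll":0,"grip":58}
  ]
}}

```text
time_s: 11.28
position: [0.5618, 0.0044, 0.0417]
tcp_rot: [[0.998, -0.06, 0.004], [-0.06, -0.998, 0.004], [0.003, -0.004, -1.0]]
force: [0.5, 11.9, 12.2]
opening: 0.579
grasp_force: 7.9
```

Emit:
{"method": "move_arm", "body": {
  "increments": [
    {"xyz":[0,2,0],"roll":0,"grip":58},
    {"xyz":[0,2,0],"roll":0,"grip":58},
    {"xyz":[0,2,0],"roll":0,"grip":58},
    {"xyz":[0,2,0],"roll":0,"grip":58},
    {"xyz":[0,2,0],"roll":0,"grip":58}
  ]
}}

```text
time_s: 11.7
position: [0.5614, -0.0046, 0.0417]
tcp_rot: [[0.998, -0.06, 0.004], [-0.06, -0.998, 0.005], [0.004, -0.005, -1.0]]
force: [1.4, 13.6, 13.2]
opening: 0.578
grasp_force: 8.8
```

Emit:
{"method": "move_arm", "body": {
  "increments": [
    {"xyz":[0,2,0],"roll":0,"grip":58},
    {"xyz":[0,2,0],"roll":0,"grip":58},
    {"xyz":[0,2,0],"roll":0,"grip":58},
    {"xyz":[0,0,0],"roll":0,"grip":58}
  ]
}}

```text
time_s: 12.03
position: [0.561, -0.011, 0.0417]
tcp_rot: [[0.998, -0.06, 0.004], [-0.06, -0.998, 0.004], [0.004, -0.004, -1.0]]
force: [0.8, 10.8, 13.0]
opening: 0.582
grasp_force: 7.7
```

Emit:
{"method": "move_arm", "body": {
  "increments": [
    {"xyz":[0,2,0],"roll":0,"grip":58},
    {"xyz":[0,2,0],"roll":0,"grip":58},
    {"xyz":[0,1.5,0],"roll":0,"grip":58},
    {"xyz":[0,0,0],"roll":0,"grip":58}
  ]
}}

```text
time_s: 12.37
position: [0.5607, -0.0167, 0.0417]
tcp_rot: [[0.998, -0.06, 0.004], [-0.06, -0.998, 0.004], [0.004, -0.004, -1.0]]
force: [1.5, 10.9, 12.3]
opening: 0.581
grasp_force: 7.2
```

Emit:
{"method": "move_arm", "body": {
  "increments": [
    {"xyz":[0,1,0],"roll":0,"grip":58},
    {"xyz":[0,1,0],"roll":0,"grip":58},
    {"xyz":[0,0,0],"roll":0,"grip":58}
  ]
}}

```text
time_s: 12.62
position: [0.5606, -0.018, 0.0417]
tcp_rot: [[0.998, -0.06, 0.004], [-0.06, -0.998, 0.005], [0.004, -0.005, -1.0]]
force: [1.5, 13.6, 11.9]
opening: 0.579
grasp_force: 9.4
```

```bash
python3 - <<'E'
from h import *
np.set_printoptions(precision=4,suppress=True)
s=bot.read_state(); print(s["time_s"],s["position"],s["opening"],s["force"])
c="wrist"; T=w_from_c(c); im,d=bot.capture(c); cv2.imwrite("pics/w6.png",im[:,:,::-1]); P=cloud(c,d,T)
hsv=cv2.cvtColor(im,cv2.COLOR_RGB2HSV); red=(d>0)&((hsv[...,0]<8)|(hsv[...,0]>172))&(hsv[...,1]>140)
print("red z",np.percentile(P[red][:,2],[25,50,75]))
m=(P[...,2]>.088)&(P[...,2]<.099)&(d>.15)&(abs(P[...,0]-.565)<.015); m[:, :225]=0; m[:,320:]=0
print("tab",m.sum(),np.median(P[m],0),P[m].min(0),P[m].max(0))
E
```

```text
12.6167 [ 0.5606 -0.018   0.0417] 0.5785014128377809 [ 1.5369 13.5992 11.8667]
red z [0.0701 0.0706 0.0711]
tab 211 [ 0.567  -0.0004  0.0938] [ 0.55   -0.0048  0.088 ] [0.5711 0.0042 0.097 ]
```

View pics/w6.png

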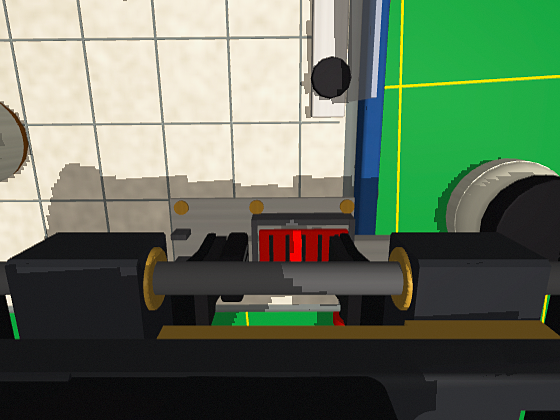

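Tab y has moved from about 0.024 to 0.000, so the bolt is nearly or fully home, and the catch is still down at 0.0706. One more firm push to confirm the stop.

Emit:
{"method": "move_arm", "body": {
  "increments": [
    {"xyz":[0,1,0],"roll":0,"grip":58},
    {"xyz":[0,1,0],"roll":0,"grip":58},
    {"xyz":[0,0,0],"roll":0,"grip":58},
    {"xyz":[0,0,0],"roll":0,"grip":58}
  ]
}}

```text
time_s: 13.0
position: [0.5606, -0.018, 0.0417]
tcp_rot: [[0.998, -0.061, 0.004], [-0.061, -0.998, 0.007], [0.004, -0.008, -1.0]]
force: [1.5, 18.8, 12.1]
opening: 0.575
grasp_force: 12.8
```

The hand doesn't advance and the side force rose to 19 N, so the bolt is at its stop. I'll release straight up.

Emit:
{"method": "move_arm", "body": {
  "increments": [
    {"xyz":[0,-2,0],"roll":0,"grip":58},
    {"xyz":[0,-1,-4],"roll":0,"grip":58},
    {"xyz":[0,-1,-6],"roll":0,"grip":58},
    {"xyz":[0,-2,-8],"roll":0,"grip":58},
    {"xyz":[0,-1,-12],"roll":0,"grip":58}
  ]
}}

```text
time_s: 13.42
position: [0.5581, -0.0164, 0.0695]
tcp_rot: [[0.998, -0.058, -0.003], [-0.058, -0.998, 0.0], [-0.003, -0.0, -1.0]]
force: [0.0, 0.1, 0.4]
opening: 0.581
grasp_force: 0.0
```

Emit:
{"method": "move_arm", "body": {
  "increments": [
    {"xyz":[0,0,-20],"roll":0,"grip":58},
    {"xyz":[0,0,-25],"roll":0,"grip":58},
    {"xyz":[0,0,-30],"roll":0,"grip":58},
    {"xyz":[0,0,-15],"roll":0,"grip":58},
    {"xyz":[0,0,0],"roll":0,"grip":58}
  ]
}}

```text
time_s: 13.83
position: [0.5619, -0.0176, 0.1639]
tcp_rot: [[0.998, -0.058, 0.007], [-0.058, -0.998, -0.002], [0.008, 0.002, -1.0]]
force: [0.8, -0.8, 0.2]
opening: 0.582
grasp_force: 0.0
```

```bash
python3 - <<'E'
from h import *
np.set_printoptions(precision=4,suppress=True)
s=bot.read_state(); print(s["time_s"],s["position"],s["opening"],s["force"])
c="wrist"; T=w_from_c(c); im,d=bot.capture(c); np.savez("w7.npz",im=im,d=d,T=T); P=cloud(c,d,T)
import fit; fit.fit("w7.npz")
m=(P[...,2]>.088)&(P[...,2]<.099)&(d>.15)&(abs(P[...,0]-.562)<.015)&(abs(P[...,1])<.04)
print("tab",m.sum(),np.median(P[m],0),P[m].min(0),P[m].max(0))
hsv=cv2.cvtColor(im,cv2.COLOR_RGB2HSV); b=(d>0)&(abs(hsv[...,0].astype(int)-110)<12)&(hsv[...,1]>120)&(P[...,2]>.02)&(abs(P[...,1]+.07)<.015)
print("lever top",b.sum(),np.percentile(P[b][:,2],[10,50,90]))
E
```

```text
13.8333 [ 0.5619 -0.0176  0.1639] 0.5816455326850236 [ 0.8071 -0.8203  0.1502]
red [ 267  186   54   34 1501] ((0.5561628341674805, -0.03148055449128151), (0.04427434876561165, 0.031945131719112396), 87.51751708984375) z 0.07780579166607904
tab 381 [0.5608 0.0007 0.0954] [ 0.5491 -0.0046  0.0883] [0.571  0.0064 0.0972]
lever top 2894 [0.0413 0.0475 0.0485]
```

The catch is up at 0.0778, the tab has moved 23 mm, and the lever top is at 0.0475. Handing in.

```bash
python3 -c "from rig import bot; print(bot.hand_in())"
```

```text
the job is handed in; nothing more can be done
None
```

The job is handed in: the lever is down on its stop, the bolt is fully home over it (tab moved 23 mm), the catch has sprung back up, and the robot is clear of everything; the hand-in returned no verdict.

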